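# Close a sampling vial under the hand press

### The job

Take the rod closure (the one with the tall head) from the rack and push its stem down into the open vial in the press until the head sits on the rim, and let go of it. Only then flip the press's safety catch outwards, and after that pull the lever over and fully down to its stop so that its pad presses on the closure; finish while still holding the lever down there. Leave the other things where they stand.

Things in the scene. Friction and masses are not known exactly. Their poses are not given: they have to be found in the camera images.
- rod_head (a point): the rod closure: grey cylindrical head 22 mm across, 30 mm high, with a thin steel stem (8 mm across, 40 mm long, tapered tip) straight down from its underside; about 30 g. Starts upright in one of the rack's three holes, head resting on the rack's top; the only one there with a tall head. This point is the head's centre, 55 mm above the stem's tip. z up along the stem
- rack: fixed white block 170 x 44 x 46 mm (x, y, z) with three 13 mm holes in a row along its own x, 60 mm apart, the middle one at its centre; origin at the centre of its underside. Taken by the head, the closure is best gripped across the rack's y
- vial_mouth (a point): centre of the open mouth (top of the rim) of the glass vial clamped upright in the press. Rim 18 mm across outside, bore 12.6 mm, 49 mm deep; rim 64 mm above the table. Axes of the press: z up, x from the vial to the lever's pivot (away from the robot), y left, to the catch. Nothing stands above the vial while the lever is up
- lever_hinge (a point): the lever's pivot, its axis along the press's y: 110 mm behind the vial (+x), 112 mm above the table. Same axes as vial_mouth
- lever_bar (a point): middle of the lever's black round cross bar (14 mm thick, along the press's y, 80 mm clear between the two arms), 190 mm from the pivot. Up, it is about 299 mm above the table; fully down it is 80 mm in front of the vial (press -x), 112 mm above the table. Can be pinched from above, fingers either side of it in press x; it may turn between them
- lever (a joint): lever angle, rad: 0 = up, leaning 10 degrees back from upright; grows as the bar is pulled over towards the robot (press -x) and down; 1.745 = level, at its stop. A spring returns it when let go: 1 to 5 N at the bar on the way, about 8 N at the stop with a closure in the vial, whose top the sprung pad meets some 0.055 rad before the stop
- catch_hinge (a point): the safety catch's pivot, axis along the press's x, on a post left of the lever: 106 mm behind and 125 mm left of the vial, 112 mm above the table. Same axes as vial_mouth
- catch_tab (a point): centre of the catch's flat steel thumb tab, 30 (press x) x 10 (y) x 40 mm high, 105 mm above the catch's pivot when upright. A 10 mm thick cross finger runs from the catch 87 mm inwards (press -y), 55 mm above its pivot, in front of the left lever arm and blocks the lever; above it 70 mm are free between tab and arm
- catch (a joint): catch angle, rad: about 0 = upright, blocking the lever; grows as the tab is flipped outwards (press +y, away from the lever) and down; 1.4 = its stop, tab nearly level. Stays where it is left; under 1 N at the tab
- press: the hand press, fixed to the table; origin under the vial, axes as vial_mouth. Base plate 12 mm thick, from -75 to 160 mm in x and -95 to 155 mm in y. Its lever is a yoke: two flat steel arms (10 mm wide, centres 45 mm either side of the middle), the cross bar at their ends and a cross plate with a sprung pad, which meets the closure
- plug_a: one of two flat plugs standing in the rack: head 28 mm across and only 9 mm high. Origin at its stem's lower tip, 20 mm below the head. Leave it in the rack
- plug_b: the other flat plug, same as plug_a
- vial_a: a loose capped glass vial, 22 mm across, 48 mm tall, standing in front of the rack and the press, on the robot's side; origin under its centre. Bystander
- vial_b: a second such capped vial, at the right. Bystander
- bottle: amber bottle, 60 mm across, 130 mm tall, at the back left; origin under its centre. Bystander
- cup: open steel cup, 64 mm across, 70 mm tall, right of the press; origin under its centre. Bystander
- jar: white jar, 56 mm across, 70 mm tall, right of the press; origin under its centre. Bystander
- pad: the sprung rubber pad under the lever's cross plate, 24 mm across; origin on the lever's centre line 110 mm from the pivot
- rod: the rod closure again; origin at the stem's lower tip
Mind the look-alikes: they are no part of the job. What is shaped like the rod but pink is not meant.

How it is judged (in metres and radians):
On the way, in this order (a step that is already met when the one before it is completed fails the run):
1. the closure sits fully home in the vial and is released, the catch still upright (horizontal distance between rod_head and vial_mouth below 0.006 m and z of rod_head in the frame of vial_mouth between 0.011 and 0.018 m and angle between rod_head's own z axis and vertical below 0.1 rad and value of joint catch below 0.5 rad and contact force between the fingers and rod below 0.1 N), for 0.2 s.
2. the catch is flipped outwards while the lever is still up (value of joint catch above 1 rad and value of joint lever below 0.2 rad), for 0.1 s.
3. the lever is pulled fully down and its pad presses on the closure (horizontal distance between rod_head and vial_mouth below 0.006 m and z of rod_head in the frame of vial_mouth between 0.011 and 0.018 m and angle between rod_head's own z axis and vertical below 0.1 rad and value of joint catch above 1 rad and value of joint lever above 1.69 rad and contact force between pad and rod above 1.5 N and contact force between any of the fingers, the arm and lever above 0.5 N), for 0.3 s.
At the end, for the whole second after the job is handed in: Closure home in the vial (within 6 mm of its axis, head centre 11-18 mm above the rim, upright within 0.1 rad), catch open over 1.0 rad, lever down over 1.69 rad, its pad pressing on the closure with over 1.5 N, and the robot still holding the lever (over 0.5 N) (all of step 3); the arm keeps its last pose, push and grip.
It fails at once if the lever is forced while the catch blocks it (value of joint lever above 0.3 rad and value of joint catch below 0.4 rad).
It fails at once if a bystander is pushed more than 3 cm from its place (distance of any of plug_a, plug_b, vial_a, vial_b, bottle, cup, jar from where it was at the start of the episode above 0.03 m).
It also fails if it takes over 72 s, if anything falls off the work surface, if the arm or the gripper's body presses on something with over 40 N, if the wrist force passes 120 N, or if a joint passes its speed limit or range.

### The arm

A 6-joint arm with a two-finger parallel gripper is mounted at the origin on the work surface. World frame = base frame: x ahead of the robot, y to its left, z up, the work surface at z = 0. Lengths are in mm, angles in rad, forces in N, time in s.
With the tool pointing down it reaches from about 275 to 1000 mm from the base axis. Payload 8.4 kg.
Tool frame: the origin (TCP) lies at the centre of the arm's flange, where the gripper is bolted on; the fingertips stand 173 mm ahead of it and the grasp point (between the pads) lies 155 mm ahead of it; z points along the fingers, y is the direction in which the jaws open and shut (so a half turn about z gives the same grasp; the last joint's range is limited). The gripper opens to 85 mm and grips with 20 to 120 N. Pads are 22 mm wide; open, the fingers measure 114 mm over their backs; the gripper's body (76 mm by 85 mm) begins 54 mm behind the grasp point. The pads swing forward as they close: fully open they stand 13 mm farther back than shut.
Start: joints at [1.332, 0.353, 1.633, -0, 1.155, -0.002], TCP at [146.619, 607.563, 404.681] pointing down, gripper open.
Joint ranges: [-2.63, 2.63], [-0.92, 2.1], [0.06, 2.66], [-1.3, 4.44], [0, 2.69], [-3.02, 3.02]. Speed limits (rad/s): [2.22, 2.22, 2.79, 3.14, 3.14, 3.14].

### API

Orientations are given as [roll, pitch, yaw] about the fixed x, y, z axes, in that order (R = Rz(yaw) Ry(pitch) Rx(roll)).
In Python, from rig import sense, grab_frame, camera_model, sign_off gives the robot as it stands. The module is installed in compiled form; this text tells all that it offers.
- The arm moves only by the tool step_arm, never from a script. Its argument "commands" is a list of rows, each a list of 3 entries, a list of its own where there are three numbers: the shift along the tool's x, y, z in mm, then the turn about the tool's z in rad, then the opening, from 0 (shut) to 1 (fully open). A call has 1 to 20 rows; each row shifts and turns the pose as measured when the row begins, along the tool's axes as they then stand; what a row does not reach is not made up. A row lasts 1/8 s, in which the tool goes at most 62.5 mm and 10.7 degrees, less where a joint would pass 70% of its speed; a pose out of reach is approached as far as the arm can. A call with a gripper value outside its range is refused whole. The fingers move at their own pace and stop on an object; "force" is the grip in N (left out, the last holds). Time passes only in rows, so rows that do not move let the fingers close. It gives the time, the measured TCP pose, the force and the opening at its end, in the units of the state.
- sense(): the state, without advancing time (a new reading comes with each control period).
- grab_frame(name): name is "side" or "top" or "wrist"; returns the picture (480x640x3 uint8, blue, green, red); there is no depth.
- camera_model(name): a dict with "fx", "fy", "cx", "cy" (pixels), "dist" ([k1, k2, p1, p2, k3] as OpenCV has them; the pictures are not rectified), "R" (3x3) and "t" (3): a world point X has camera coordinates R X + t. Camera axes: x right, y down, z forward; pixel columns grow to the right and rows downward; lengths in mm; the calibration is good to about 2 mm. A picture is of the moment at which its call begins: read the wrist's pose just before it. camera_model takes no time and is no camera call; for the wrist camera it gives the pose at the moment of the call.
- sign_off(): hands the job in, once; it reports no verdict.
The state is a dict: "clock": time; "qpos": joint angles; "qvel": joint speeds; "joint_efforts": joint torques, N m; "eef_pos": TCP position; "tcp_rot": TCP orientation; "contact_force": force on the tool from outside, world axes, zero at the start; "wrist_torque": the same for the moment, N m; "opening": opening from 0.0 (shut) to 1.0 (fully open).
Only numpy, scipy, OpenCV 4.12 (cv2) and the standard library are available. Lean on these libraries where they do the work, as an engineer would, in place of code of your own. Each camera call takes 0.05 s, during which the arm holds its last target. There are 200 camera calls.

## Working session

There is one attempt and no reset: what is moved stays moved. The work goes in short steps, Python scripts to look and compute and a tool call to move; the robot and the scene stay as the last step left them, time stands still between calls to the robot, and variables do not carry over. Pictures are saved under pics/ and viewed, about 8 in all and at most 12, crops included, and the job is handed in when it is done.

Besides the shell and the picture viewer there is one more tool, called as name(argument=value, ...) on one line, values as JSON. step_arm: Moves the arm, as the interface text tells. Its arguments: {"type":"object","properties":{"commands":{"type":"array","items":{"type":"array"}},"force":{"type":"number"}},"required":["commands"]}

```bash
mkdir -p pics; python3 - <<'E'
from rig import *
import cv2
s=sense();print(s)
for n in("side","top"):
    m=camera_model(n);print(n,m)
    cv2.imwrite(f"pics/{n}0.png",grab_frame(n))
E
```

```text
{'clock': 0.0, 'qpos': array([ 1.33159013e+00,  3.53639655e-01,  1.63411950e+00, -1.95451187e-05,
        1.15519116e+00, -2.39481416e-03]), 'qvel': array([ 0.00116122,  0.0009954 ,  0.00073455, -0.00033506,  0.00110267,
       -0.00307349]), 'joint_efforts': array([-2.58442751e-04, -6.05223227e+01, -3.42082858e+01, -1.28318602e-04,
        9.28901281e-03,  6.44856755e-06]), 'eef_pos': array([146.57327784, 607.33493417, 403.97308171]), 'tcp_rot': array([-3.14023495e+00,  1.46191506e-05,  2.90478919e+00]), 'contact_force': array([ 0.66886653, -0.33863317, -0.32317299]), 'wrist_torque': array([-0.08843172, -0.03336851, -0.01872003]), 'opening': 0.9975005176058616}
side {'fx': 467.2166956502883, 'fy': 467.2166956502883, 'cx': 326.56773599025905, 'cy': 240.60680255764595, 'dist': array([-0.00790669,  0.        ,  0.        ,  0.        ,  0.        ]), 'R': array([[-0.99511142, -0.0981718 ,  0.01074984],
       [-0.0609504 ,  0.52485279, -0.84900801],
       [ 0.07770656, -0.84551277, -0.52827061]]), 't': array([ 512.56825905,  198.93153577, 1096.04678355])}
top {'fx': 562.3870941798043, 'fy': 562.3870941798043, 'cx': 319.5441772135756, 'cy': 237.92744703003504, 'dist': array([-0.06441709,  0.        ,  0.        ,  0.        ,  0.        ]), 'R': array([[ 0.11822296, -0.99297267,  0.00534911],
       [-0.96858133, -0.11650256, -0.21972111],
       [ 0.21880024,  0.02079503, -0.97554806]]), 't': array([ -75.79459719,  561.86823997, 1510.48984538])}
```

View pics/side0.png

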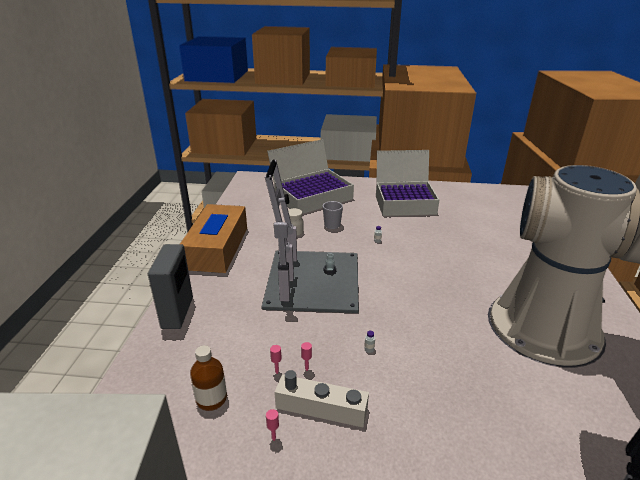

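View pics/top0.png

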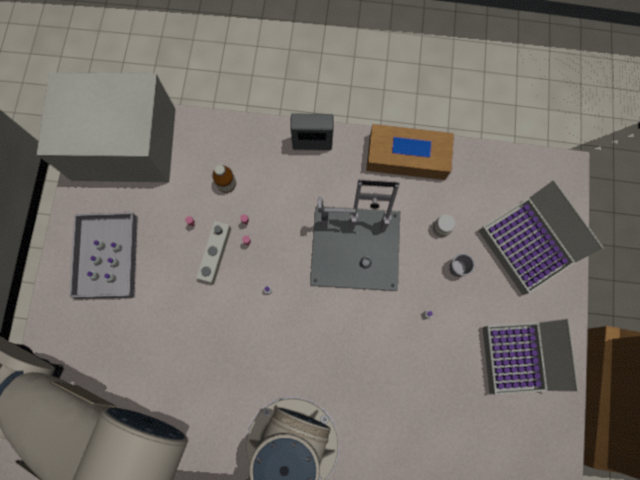

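Side view: rod head at about (290,379), flat plugs at (321,391) and (353,397), vial at (330,262). Top view: rod at (217,230), vial at (365,262). I'll enlarge these areas.

```bash
python3 - <<'E'
import cv2,numpy as np
s=cv2.imread("pics/side0.png");t=cv2.imread("pics/top0.png")
def c(im,x,y,w,h,W,H):
    return cv2.resize(im[y:y+h,x:x+w],(W,H),interpolation=cv2.INTER_CUBIC)
a=np.hstack([c(t,190,215,50,75,200,300),c(t,300,170,100,125,240,300),c(s,265,365,110,65,360,213)[:0] if 0 else np.vstack([c(s,270,365,100,65,360,234),np.zeros((66,360,3),np.uint8)])])
b=np.hstack([c(s,255,150,110,165,200,300),c(t,310,170,100,50,600,300)])
cv2.imwrite("pics/crop.png",np.vstack([a,b]))
E
cat > h.py <<'E'
import numpy as np,cv2
from rig import *
def ray(m,uv):
    K=np.array([[m['fx'],0,m['cx']],[0,m['fy'],m['cy']],[0,0,1]])
    p=cv2.undistortPoints(np.array([[uv]],float),K,m['dist'])[0,0]
    R,t=np.array(m['R']),np.array(m['t'])
    return -R.T@t, R.T@np.array([p[0],p[1],1])
def plane(m,uv,z):
    o,d=ray(m,uv);return o+d*(z-o[2])/d[2]
def tri(m1,u1,m2,u2):
    A=[];b=[]
    for m,u in((m1,u1),(m2,u2)):
        o,d=ray(m,u);d/=np.linalg.norm(d);P=np.eye(3)-np.outer(d,d);A.append(P);b.append(P@o)
    x=np.linalg.lstsq(np.vstack(A),np.hstack(b),rcond=None)[0]
    return x,[np.linalg.norm(P@x-c) for P,c in zip(A,b)]
def proj(m,X):
    K=np.array([[m['fx'],0,m['cx']],[0,m['fy'],m['cy']],[0,0,1]])
    return cv2.projectPoints(np.array(X,float).reshape(-1,1,3),cv2.Rodrigues(np.array(m['R']))[0],np.array(m['t']),K,m['dist'])[0][:,0]
E
```

```text
(no output)
```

View pics/crop.png

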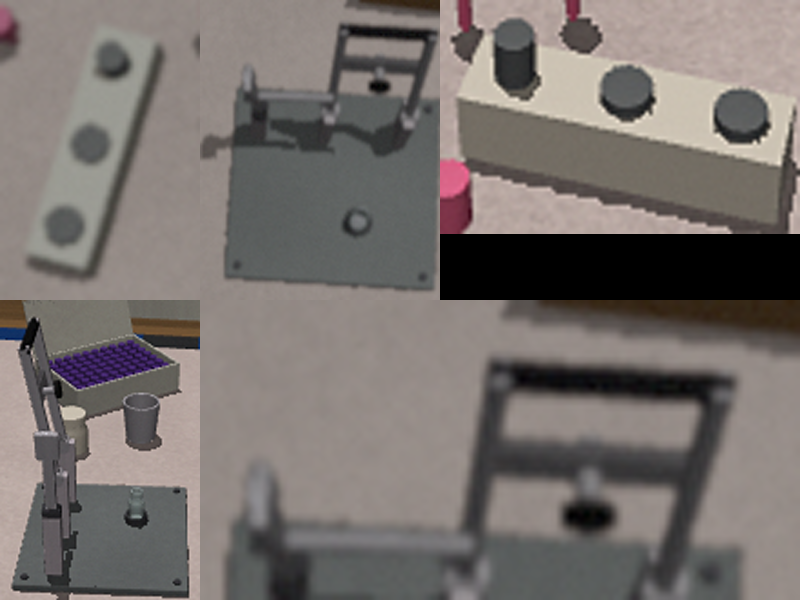

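Crops: the rod stands in the rack's far-left hole, with the plugs in the other two. The catch and lever are up, and the vial is clear in front of the lever. Next I'll triangulate.

```bash
python3 - <<'E'
from h import *
np.set_printoptions(precision=1,suppress=True)
S,T=camera_model("side"),camera_model("top")
o,_=ray(T,(320,240));print("cams",o,ray(S,(320,240))[0])
for n,a,b,z in[("rod top",(290.8,374.2),(218.2,229),76),("plug1",(322.2,388.6),(212.7,250.7),55),("plug2",(353.9,395.6),(206,271.2),55)]:
    print(n,tri(S,a,T,b),plane(S,a,z),plane(T,b,z))
# rack white top mask
t=cv2.imread("pics/top0.png");s=cv2.imread("pics/side0.png")
hsv=cv2.cvtColor(t,cv2.COLOR_BGR2HSV);print("bgr rack",t[262,210],"plate",t[250,340],"table",t[320,340],t[220,260])
# plate: dark, bigger component
g=t.max(2).astype(np.uint8)
m=((g<110)).astype(np.uint8);m[:200]=0;m[300:]=0;m[:,:300]=0;m[:,410:]=0
m=cv2.morphologyEx(m,cv2.MORPH_OPEN,np.ones((5,5)))
c=max(cv2.findContours(m,cv2.RETR_EXTERNAL,cv2.CHAIN_APPROX_NONE)[0],key=cv2.contourArea)
pts=c[:,0]
W=np.array([plane(T,p,12) for p in pts])
def edge(sel):
    l=cv2.fitLine(W[sel][:,:2].astype(np.float32),cv2.DIST_HUBER,0,.01,.01).ravel();return l
u,v=pts.T
for n,sel in(("left",(u<318)&(v>225)&(v<278)),("right",(u>392)&(v>225)&(v<280)),("front",(v>280)&(u>320)&(u<390))):
    print(n,sel.sum(),edge(sel),np.degrees(np.arctan2(edge(sel)[1],edge(sel)[0])))
print(cv2.boundingRect(c))
for a in [(365.4,261),(365.4,262)]: print("vial",plane(T,a,64))
E
```

```text
cams [ 222.7  -41.2 1597.4] [437.  872.6 742.4]
rod top (array([555.9, 275.4,  72.1]), [np.float64(0.40652017087290965), np.float64(0.40652017087285225)]) [554.8 278.9  76. ] [555.5 274.6  76. ]
plug1 (array([496.3, 285.2,  51.8]), [np.float64(0.7000049214704495), np.float64(0.7000049214701208)]) [495.4 288.1  55. ] [496.5 284.4  55. ]
plug2 (array([436.8, 294.6,  51.3]), [np.float64(0.4947189582579781), np.float64(0.49471895825780104)]) [436.3 297.8  55. ] [436.8 293.8  55. ]
bgr rack [147 155 154] plate [94 95 93] table [136 141 150] [132 137 147]
left 52 [  1.    0.1 531.7   9.5] 3.520265
right 54 [   1.     0.1  561.2 -235.4] 3.591653
front 69 [   0.1   -1.   446.3 -123.7] -86.92261
(310, 203, 90, 88)
vial [ 516.7 -142.5   64. ]
vial [ 513.9 -142.8   64. ]
```

step_arm(commands=[[[0,0,0],-0.077,1],[[-45,-26,0],0,1],[[-45,-26,0],0,1],[[-45,-26,0],0,1],[[-45,-26,0],0,1],[[-45,-26,0],0,1],[[-45,-26,0],0,1],[[-45,-26,0],0,1],[[-45,-26,0],0,1],[[-45,-26,0],0,1],[[-45,-26,0],0,1],[[0,0,0],0,1],[[0,0,0],0,1]], force=30)

```text
clock: 1.72
eef_pos: [561.5, 269.5, 399.8]
tcp_rot: [-3.136, -0.004, 2.986]
contact_force: [0.1, -0.4, 0.6]
opening: 1.008
```

```bash
python3 - <<'E'
from h import *
np.set_printoptions(precision=3,suppress=True)
s=sense();print(s['eef_pos'],s['tcp_rot'],s['qpos'])
m=camera_model("wrist");print(m, -np.array(m['R']).T@m['t'])
cv2.imwrite("pics/w1.png",grab_frame("wrist"))
print(proj(m,[[555.5,276.5,76],[496,285,55],[555.5,276.5,46]]))
E
```

```text
[561.55  269.545 399.791] [-3.136 -0.004  2.986] [ 0.446  0.356  1.641 -0.003  1.151 -0.968]
{'fx': 331.10343788074374, 'fy': 331.10343788074374, 'cx': 322.78226545612483, 'cy': 239.3523433492672, 'dist': array([-0.05,  0.  ,  0.  ,  0.  ,  0.  ]), 'R': array([[ 0.154,  0.988, -0.005],
       [ 0.945, -0.146,  0.292],
       [ 0.288, -0.05 , -0.956]]), 't': array([-351.302, -526.075,  227.695])} [485.778 281.757 369.657]
[[330.603 218.275]
 [329.792 149.427]
 [330.082 211.312]]
```

View pics/w1.png

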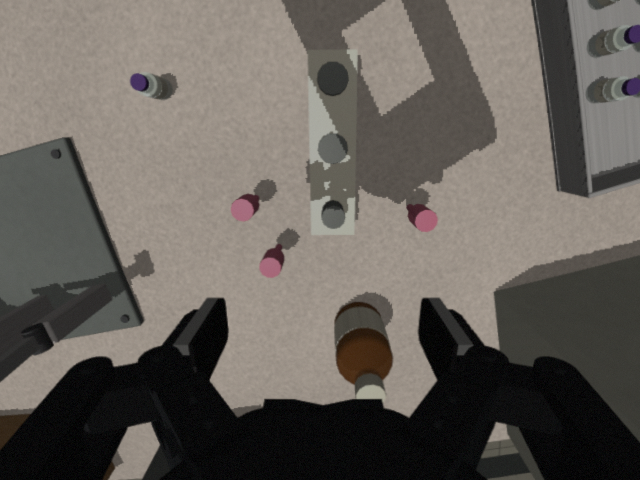

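The wrist view shows the rod at about (333,215), close to the predicted (331,218), with the plugs at (332,148) and (332,78). The bottle is behind the rod. I'll refine the rod position and check the bottle clearance.

```bash
python3 - <<'E'
from h import *
np.set_printoptions(precision=1,suppress=True)
m=camera_model("wrist");T=camera_model("top");S=camera_model("side")
im=cv2.imread("pics/w1.png")
r=im[40:245,295:375];cv2.imwrite("pics/w1c.png",cv2.resize(r,None,fx=2.9,fy=2.9,interpolation=cv2.INTER_CUBIC))
t=cv2.imread("pics/top0.png");h=cv2.cvtColor(t,cv2.COLOR_BGR2HSV)
mk=cv2.inRange(h,(5,120,20),(20,255,255));mk[:160]=0;mk[200:]=0;mk[:,:205]=0;mk[:,240:]=0
M=cv2.moments(mk,True);u=(M['m10']/M['m00'],M['m01']/M['m00']);print("bottle",u,plane(T,u,60),plane(T,(220,173),130),plane(S,(209,405),0),plane(S,(204,352),130))
for p in[(333,211),(334,219),(332,148),(332,78)]:
    print(p,plane(m,p,76),plane(m,p,55))
E
```

```text
bottle (223.49771689497717, 177.82191780821918) [710.5 286.8  60. ] [700.9 283.7 130. ] [711.6 304.    0. ] [707.8 293.  130. ]
(333, 211) [549.1 279.8  76. ] [553.7 279.6  55. ]
(334, 219) [556.6 279.6  76. ] [561.7 279.4  55. ]
(332, 148) [494.4 286.9  76. ] [495.  287.3  55. ]
(332, 78) [439.3 295.1  76. ] [436. 296.  55.]
```

View pics/w1c.png

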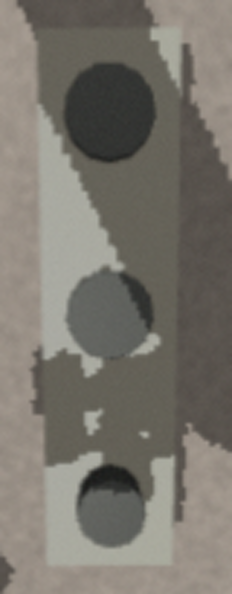

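```bash
cat >> h.py <<'E'
from scipy.spatial.transform import Rotation as Ro
def go(tgt,yaw=None,L=155):
    "tool-axes shift taking grasp point to tgt"
    s=sense();R=Ro.from_euler('xyz',s['tcp_rot']).as_matrix()
    g=s['eef_pos']+R@[0,0,L]
    d=R.T@(np.array(tgt)-g)
    print("gp",g.round(1),"yaw",round(s['tcp_rot'][2],3),"shift",d.round(1),"turn",None if yaw is None else round(-((yaw-s['tcp_rot'][2]+np.pi)%(2*np.pi)-np.pi),3),"F",s['contact_force'].round(1),"op",round(s['opening'],3),"t",s['clock'],"rpy",s['tcp_rot'].round(4))
E
python3 -c "
from h import *
go([555,278,145],2.985)"
```

```text
gp [560.8 268.9 244.9] yaw 2.987 shift [ 6.8  8.7 99.9] turn 0.002 F [-0.4  0.1 -0.8] op 1.001 t 1.775 rpy [-3.1357 -0.0033  2.987 ]
```

step_arm(commands=[[[3.4,4.4,25],0,1],[[3.4,4.4,25],0,1],[[0,0,25],0,1],[[0,0,25],0,1],[[0,0,0],0,1],[[0,0,0],0,1]])

```text
clock: 2.52
eef_pos: [550.3, 285.4, 299.2]
tcp_rot: [-3.137, -0.003, 2.996]
contact_force: [0.4, -0.7, -0.3]
opening: 1.001
```

```bash
python3 - <<'E'
from h import *
np.set_printoptions(precision=1,suppress=True)
go([555,278,70],2.985)
m=camera_model("wrist");im=grab_frame("wrist");cv2.imwrite("pics/w2.png",im)
print(proj(m,[[555,278,76],[495.8,286,55]]),-np.array(m['R']).T@m['t'])
p=proj(m,[[555,278,70]])[0].astype(int)
a=max(p[1]-190,0);c=im[a:480,p[0]-160:p[0]+160];print("off",a,p[0]-160)
cv2.imwrite("pics/w2c.png",cv2.resize(c,None,fx=2,fy=2,interpolation=cv2.INTER_CUBIC)[:600])
E
```

```text
gp [549.7 284.8 144.2] yaw 2.996 shift [-6.4 -5.6 74.2] turn 0.011 F [ 0.4 -0.7 -0.3] op 1.001 t 2.525 rpy [-3.1 -0.   3. ]
[[312.8 274.7]
 [312.  175.2]] [474.4 296.9 269. ]
off 81 153
```

View pics/w2c.png

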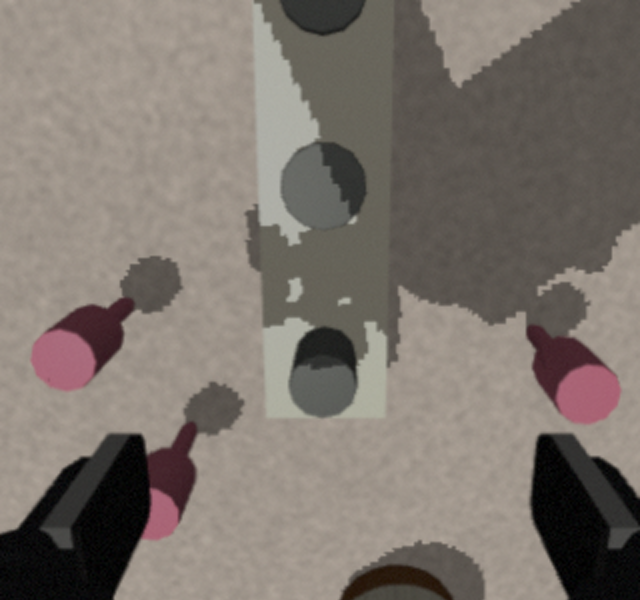

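Rod head top at full-frame (314.5,273) gives about (554,279) from the wrist camera. A pink decoy stands near the left finger, so I'll half close the gripper before going down.

step_arm(commands=[[[-4,-4,0],0.005,0.5],[[0,0,0],0,0.5],[[0,0,0],0,0.5]])

```text
clock: 2.95
eef_pos: [554.4, 280.7, 301.6]
tcp_rot: [-3.139, 0.0, 2.99]
contact_force: [-0.2, 0.6, -0.4]
opening: 0.499
```

```bash
python3 - <<'E'
from h import *
go([554.5,278.5,70],2.985)
T=camera_model("top");W=camera_model("wrist")
for p in[(246,240),(244,219),(190,221)]:print(plane(T,p,50).round())
E
```

```text
gp [554.4 280.4 146.6] yaw 2.99 shift [-0.4 -1.7 76.6] turn 0.005 F [-0.2  0.6 -0.4] op 0.499 t 2.95 rpy [-3.1393e+00  1.0000e-04  2.9903e+00]
[539. 197.  50.]
[599. 212.  50.]
[575. 364.  50.]
```

step_arm(commands=[[[0,-1,20],0,0.5],[[0,0,20],0,0.5],[[0,0,18],0,0.5],[[0,0,0],0,0.5],[[0,0,0],0,0.5]])

```text
clock: 3.58
eef_pos: [555.3, 279.6, 243.5]
tcp_rot: [-3.141, 0.002, 2.989]
contact_force: [0.2, 0.1, -0.3]
opening: 0.501
```

```bash
python3 - <<'E'
from h import *
go([554.5,278.5,70],2.985)
E
```

```text
gp [555.6 279.5  88.5] yaw 2.989 shift [ 1.  -1.1 18.5] turn 0.004 F [ 0.2  0.1 -0.3] op 0.501 t 3.575 rpy [-3.1410e+00  2.3000e-03  2.9895e+00]
```

step_arm(commands=[[[0.5,-0.6,10],0,0.5],[[0,0,8],0,0.5],[[0,0,0],0,0.5],[[0,0,0],0,0],[[0,0,0],0,0],[[0,0,0],0,0],[[0,0,0],0,0],[[0,0,0],0,0]], force=35)

```text
clock: 4.58
eef_pos: [555.3, 279.4, 226.0]
tcp_rot: [3.141, 0.004, 2.99]
contact_force: [0.2, -0.3, -0.5]
opening: 0.245
```

```bash
python3 - <<'E'
from h import *
go([554.5,278.5,70],2.985)
E
```

```text
gp [556.  279.4  71. ] yaw 2.99 shift [ 1.3 -1.1  1. ] turn 0.005 F [ 0.2 -0.3 -0.5] op 0.245 t 4.575 rpy [3.1407 0.0045 2.9896]
```

step_arm(commands=[[[0,0,-20],0,0],[[0,0,-25],0,0],[[0,0,-30],0,0],[[0,0,-30],0,0],[[0,0,0],0,0]])

```text
clock: 5.2
eef_pos: [555.1, 279.5, 339.6]
tcp_rot: [3.139, 0.007, 2.99]
contact_force: [0.6, -0.7, -0.3]
opening: 0.242
```

```bash
python3 - <<'E'
from h import *
go([505,-143,178],2.985)
E
```

```text
gp [556.2 279.8 184.6] yaw 2.99 shift [ -13.4 -425.7    5.6] turn 0.005 F [ 0.6 -0.7 -0.3] op 0.242 t 5.2 rpy [3.1389 0.007  2.9895]
```

step_arm(commands=[[[-1,-20,0],0,0],[[-1,-30,0],0,0],[[-1,-30,0],0,0],[[-1,-30,0],0,0],[[-1,-30,0],0,0],[[-1,-30,0],0,0],[[-1,-30,0],0,0],[[-1,-30,0],0,0],[[-1,-30,0],0,0],[[-1,-30,0],0,0],[[-1,-30,0],0,0],[[-1,-30,0],0,0],[[0,-30,0],0,0],[[0,-20,0],0,0],[[0,0,0],0,0],[[0,0,0],0,0]])

```text
clock: 7.2
eef_pos: [490.9, -141.6, 329.9]
tcp_rot: [-3.138, -0.016, 2.986]
contact_force: [-0.2, 0.3, -0.2]
opening: 0.247
```

```bash
python3 - <<'E'
from h import *
go([505,-143,178],2.985)
m=camera_model("wrist");im=grab_frame("wrist");cv2.imwrite("pics/w3.png",im)
cv2.imwrite("pics/t3.png",grab_frame("top"));cv2.imwrite("pics/s3.png",grab_frame("side"))
np.savez("m3.npz",**m)
print(proj(m,[[518,-144,64]]),-np.array(m['R']).T@m['t'])
E
```

```text
gp [ 488.4 -141.8  175. ] yaw 2.986 shift [-16.5   1.4  -3.3] turn 0.001 F [-0.2  0.3 -0.2] op 0.247 t 7.2 rpy [-3.1377 -0.0155  2.9862]
[[325.61484075 282.65947572]] [ 414.7680116  -129.29151914  300.66913615]
```

View pics/w3.png

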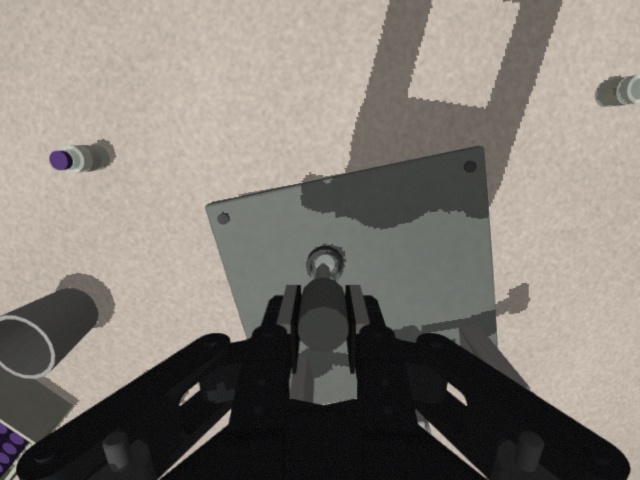

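The wrist view shows the held rod: head at (323,326), stem pointing up-image to about (322,272), vial mouth near (326,258). I'll zoom in.

```bash
python3 - <<'E'
from h import *
a=cv2.imread("pics/w3.png")[235:355,270:380];b=cv2.imread("pics/t3.png")[225:300,330:400]
A=cv2.resize(a,None,fx=5,fy=5,interpolation=cv2.INTER_CUBIC)
cv2.imwrite("pics/z3.png",A)
E
```

```text
(no output)
```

View pics/z3.png

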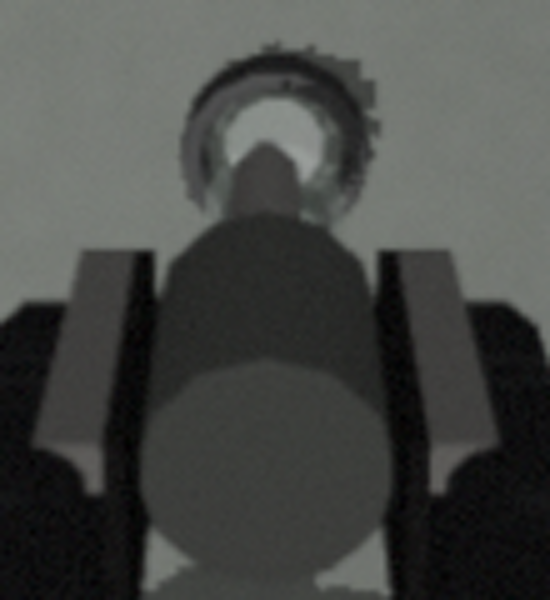

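The ring at zoom (278,135) is probably the vial's holder at low height, and the rim itself may be hidden behind the stem. I'll check it in the fixed views.

```bash
python3 - <<'E'
from h import *
np.set_printoptions(precision=1,suppress=True)
S,T=camera_model("side"),camera_model("top");m=dict(np.load("m3.npz"))
c=lambda f,x,y:cv2.normalize(cv2.resize(cv2.imread(f)[y:y+30,x:x+30],(400,400),interpolation=cv2.INTER_CUBIC),None,0,255,cv2.NORM_MINMAX)
cv2.imwrite("pics/v.png",np.hstack([c("pics/top0.png",350,247),c("pics/side0.png",315,247)]))
for z in(12,20,30,64):print(z,proj(m,[[518,-144,z]]),proj(T,[[518,-144,z]]),proj(S,[[518,-144,z]]))
print(plane(m,(325.6,262),12),plane(m,(325.6,262),25))
E
```

```text
12 [[325.3 259.8]] [[364.4 263.9]] [[330.8 271.1]]
20 [[325.4 262.9]] [[364.7 263.4]] [[330.9 268.6]]
30 [[325.4 266.9]] [[365.  262.8]] [[330.9 265.5]]
64 [[325.6 282.7]] [[366.  260.6]] [[331.1 254.9]]
[ 520.1 -144.1   12. ] [ 515.4 -143.4   25. ]
```

View pics/v.png

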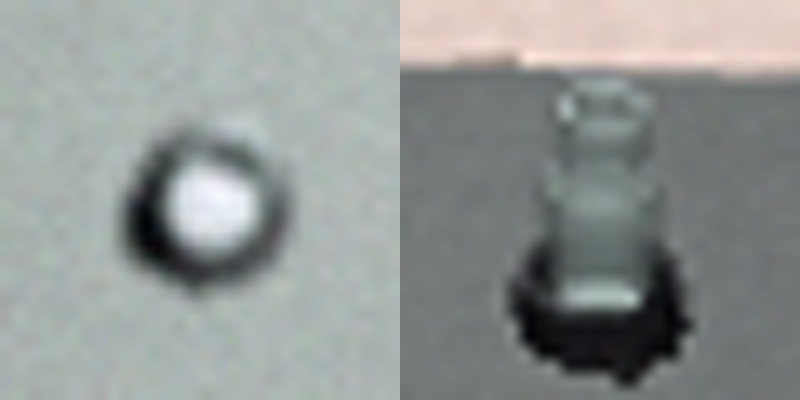

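```bash
python3 - <<'E'
from h import *
np.set_printoptions(precision=1,suppress=True)
m=dict(np.load("m3.npz"))
print("head",plane(m,(323.1,328.7),180),"tip",plane(m,(323.3,263.5),110),"headtopback edge",plane(m,(323.1,306.7),180),"front",plane(m,(323.1,350.7),180))
go([521,-144.5,130])
R=Ro.from_euler('xyz',sense()['tcp_rot']).as_matrix();print("tool z",R[:,2])
E
```

```text
head [ 487.7 -141.   180. ] tip [ 485.1 -140.6  110. ] headtopback edge [ 477.7 -139.4  180. ] front [ 498.2 -142.6  180. ]
gp [ 489.  -141.4  175.2] yaw 2.988 shift [-32.7   2.   44.7] turn None F [-0.2 -1.   0.3] op 0.246 t 7.35 rpy [-3.1 -0.   3. ]
tool z [-0. -0. -1.]
```

step_arm(commands=[[[-11,0.7,0],0,0],[[-11,0.7,5],0,0],[[-9,0.7,10],0,0],[[0,0,10],0,0],[[0,0,8],0,0],[[0,0,0],0,0],[[0,0,0],0,0]])

```text
clock: 8.22
eef_pos: [524.3, -142.6, 293.3]
tcp_rot: [-3.138, -0.016, 2.99]
contact_force: [-0.2, 0.1, -0.1]
opening: 0.245
```

```bash
python3 - <<'E'
from h import *
np.set_printoptions(precision=1,suppress=True)
go([522.2,-144.8,135],2.988)
m=camera_model("wrist");np.savez("m4.npz",**m)
im=grab_frame("wrist");cv2.imwrite("pics/w4.png",im);s=grab_frame("side");cv2.imwrite("pics/s4.png",s)
c=lambda a,x,y,w,W:cv2.normalize(cv2.resize(a[y:y+w,x:x+w],(W,W),interpolation=cv2.INTER_CUBIC),None,0,255,cv2.NORM_MINMAX)
cv2.imwrite("pics/v4.png",np.hstack([c(im,265,230,110,400),c(s,305,225,50,400)]))
E
```

```text
gp [ 521.8 -142.8  138.3] yaw 2.99 shift [-0.8 -1.9  3.3] turn 0.002 F [-0.2  0.1 -0.1] op 0.245 t 8.225 rpy [-3.1 -0.   3. ]
```

View pics/v4.png

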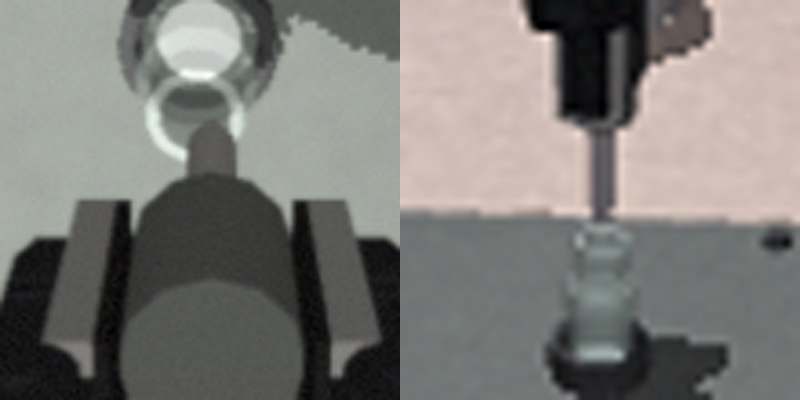

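The rim is now clear: its centre is at zoom (195,116), full-frame (318.1,261.4). The stem tip is at zoom (212,124), full-frame (322.8,263.6).

```bash
python3 - <<'E'
from h import *
np.set_printoptions(precision=1,suppress=True)
m=dict(np.load("m4.npz"))
print("rim",plane(m,(318.1,261.4),64),"w",plane(m,(304.9,261.4),64),plane(m,(331.3,261.4),64))
for z in(73,76):print("tip",plane(m,(322.8,263.1),z))
print("head",plane(m,(322.8,328.),143.3))
S=camera_model("side");print("side rim",plane(S,(305+203/8-.5,225+238/8-.5),64), plane(S,(305+200/8-.5,225+216/8-.5),73))
go([0,0,0])
E
```

```text
rim [ 519.9 -145.2   64. ] w [ 518.7 -153.6   64. ] [ 521.2 -136.8   64. ]
tip [ 518.2 -141.9   73. ]
tip [ 517.1 -141.7   76. ]
head [ 520.7 -142.   143.3]
side rim [ 521.5 -146.7   64. ] [ 522.6 -146.    73. ]
gp [ 521.8 -142.8  138.5] yaw 2.99 shift [535.2  62.8 146.9] turn None F [0.2 0.5 0.2] op 0.239 t 8.325 rpy [-3.1 -0.   3. ]
```

step_arm(commands=[[[-0.5,-1.5,0],0,0],[[-0.4,-1.5,0],0,0],[[0,0,0],0,0],[[0,0,0],0,0]])

```text
clock: 8.82
eef_pos: [525.0, -146.2, 294.5]
tcp_rot: [-3.138, -0.014, 2.989]
contact_force: [-0.1, -0.2, -0.9]
opening: 0.246
```

```bash
python3 - <<'E'
from h import *
go([522.3,-146,89])
print(sense()['tcp_rot'])
E
```

```text
gp [ 522.7 -146.4  139.5] yaw 2.989 shift [-0.2  0.6 50.5] turn None F [-0.1 -0.2 -0.9] op 0.246 t 8.825 rpy [-3.1377 -0.0142  2.9894]
[-3.1376595  -0.01421331  2.98942188]
```

step_arm(commands=[[[-0.1,0.3,5],0,0],[[-0.1,0,5],0,0],[[-0.1,0,5],0,0],[[-0.1,0,5],0,0],[[0,0,0],0,0]])

```text
clock: 9.45
eef_pos: [524.9, -145.8, 272.5]
tcp_rot: [-3.138, -0.015, 2.99]
contact_force: [0.2, -0.7, -0.2]
opening: 0.24
```

```bash
python3 - <<'E'
from h import *
go([522.3,-146,89])
s=grab_frame("side");cv2.imwrite("pics/s5.png",s)
E
```

```text
gp [ 522.5 -146.1  117.5] yaw 2.99 shift [-0.2  0.1 28.5] turn None F [ 0.2 -0.7 -0.2] op 0.24 t 9.45 rpy [-3.1378 -0.0151  2.9895]
```

step_arm(commands=[[[-0.1,0,6],0,0],[[-0.1,0,6],0,0],[[-0.1,0,6],0,0],[[0,0,4],0,0],[[0,0,0],0,0]])

```text
clock: 10.12
eef_pos: [525.0, -145.9, 249.2]
tcp_rot: [-3.138, -0.015, 2.99]
contact_force: [0.7, -0.5, 0.0]
opening: 0.248
```

```bash
python3 - <<'E'
from h import *
go([522.3,-146,89])
E
```

```text
gp [ 522.7 -146.2   94.2] yaw 2.99 shift [0.3 0.2 5.2] turn None F [ 0.7 -0.5  0. ] op 0.248 t 10.125 rpy [-3.1377 -0.0148  2.9895]
```

step_arm(commands=[[[0,0,2.5],0,0],[[0,0,2.5],0,0],[[0,0,1.5],0,0],[[0,0,1.5],0,0]])

```text
clock: 10.62
eef_pos: [525.3, -146.0, 243.2]
tcp_rot: [-3.138, -0.014, 2.99]
contact_force: [-7.7, 2.5, 26.9]
opening: 0.244
```

```bash
python3 - <<'E'
from h import *
go([522.3,-146,89])
E
```

```text
gp [ 523.1 -146.3   88.2] yaw 2.99 shift [ 0.8  0.2 -0.8] turn None F [-7.7  2.5 26.9] op 0.244 t 10.625 rpy [-3.1376 -0.014   2.9895]
```

Seated: 27 N upward force at the expected height. Releasing.

step_arm(commands=[[[0,0,-0.5],0,0.25],[[0,0,0],0,0.6],[[0,0,0],0,0.6],[[0,0,0],0,0.6],[[0,0,-10],0,0.6],[[0,0,-25],0,0.6],[[0,0,-30],0,0.6],[[0,0,0],0,0.6]])

```text
clock: 11.62
eef_pos: [526.5, -146.0, 312.0]
tcp_rot: [-3.138, -0.014, 2.99]
contact_force: [-0.3, -0.0, 0.0]
opening: 0.598
```

```bash
python3 - <<'E'
from h import *
np.set_printoptions(precision=1,suppress=True)
go([522.3,-146,89])
S,T,m=[camera_model(n) for n in("side","top","wrist")]
s=grab_frame("side");w=grab_frame("wrist");t=cv2.imread("pics/top0.png")
cv2.imwrite("pics/s6.png",s);cv2.imwrite("pics/w6.png",w);np.savez("m6.npz",**m)
r=lambda a,W,H:cv2.resize(a,(W,H),interpolation=cv2.INTER_CUBIC)
cv2.imwrite("pics/v6.png",np.vstack([np.hstack([r(s[150:300,255:355],200,300),r(w,400,300),r(s[225:275,305:339],200,300)]),r(t[165:215,305:411],800,300*377//300)[:300]]))
print(proj(m,[[522,-145.5,94]]))
E
```

```text
gp [ 524.3 -146.3  157. ] yaw 2.99 shift [ 1.1  0.2 68. ] turn None F [-0.3 -0.   0. ] op 0.598 t 11.625 rpy [-3.1 -0.   3. ]
[[322.8 266.2]]
```

View pics/v6.png

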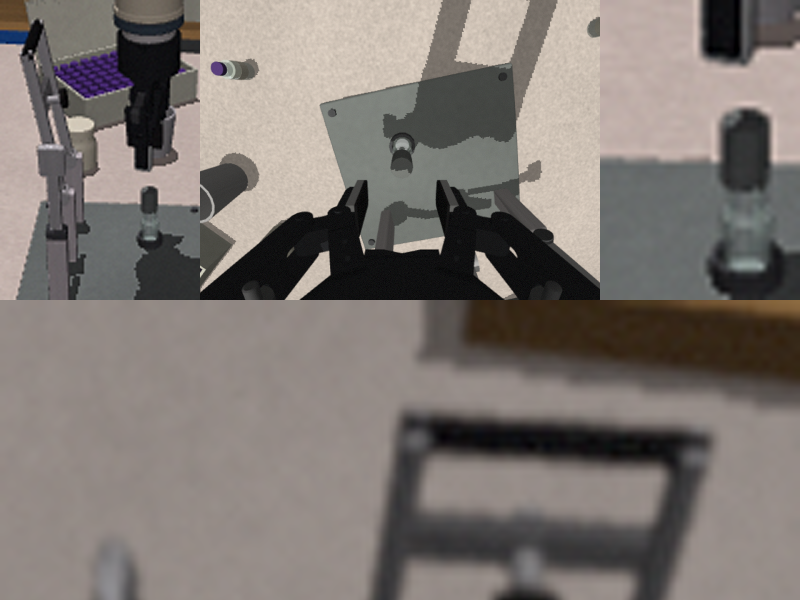

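The rod is seated: head upright on the rim in the side crop, with the gripper clear. Now I'll check the press frame against the bar and tab in the first top and side pictures.

```bash
cat >> h.py <<'E'
PY=0.059;V=np.array([521.5,-145.5,0])
def P(x,y,z): # press -> world
    c,s=np.cos(PY),np.sin(PY);return V+np.array([c*x-s*y,s*x+c*y,z])
E
python3 - <<'E'
from h import *
np.set_printoptions(precision=1,suppress=True)
T=camera_model("top");S=camera_model("side")
print("bar pred L,R top",proj(T,[P(143,45,299),P(143,-45,299)]),"obs (360,181.7),(397.8,184.2)")
print("obs world",plane(T,(360,181.7),299),plane(T,(397.8,184.2),299),"pred",P(143,45,299),P(143,-45,299))
print("tab top pred",proj(T,[P(106,125,237),P(106,125,197),P(106,35,167)]),"side",proj(S,[P(106,125,237),P(106,125,197)]),"side bar",proj(S,[P(143,45,299),P(143,-45,299)]))
g=P(20,100,232);go(g,PY+np.pi/2)
E
```

```text
bar pred L,R top [[359.  182.7]
 [396.  184.9]] obs (360,181.7),(397.8,184.2)
obs world [664.4 -94.4 299. ] [ 669.2 -186.2  299. ] pred [661.6 -92.1 299. ] [ 666.9 -182.   299. ]
tab top pred [[324.8 202.6]
 [324.5 206.9]
 [358.5 212. ]] side [[281.1 219. ]
 [281.8 234.5]] side bar [[268.1 177.8]
 [273.5 162.6]]
gp [ 522.7 -145.8  154.7] yaw 2.99 shift [  4.  101.9 -77.6] turn 1.36 F [-1.  -0.2  0.6] op 0.602 t 11.725 rpy [-3.1 -0.   3. ]
```

step_arm(commands=[[[0,0,-10],0.17,0],[[0,0,-10],0.17,0],[[0,0,-10],0.17,0],[[0,0,-10],0.17,0],[[0,0,-10],0.17,0],[[0,0,-10],0.17,0],[[0,0,-10],0.17,0],[[0,0,-10],0.17,0],[[0,0,0],0,0],[[0,0,0],0,0]])

```text
clock: 12.98
eef_pos: [523.6, -144.8, 380.2]
tcp_rot: [-3.105, -0.005, 1.591]
contact_force: [-0.5, 0.1, -0.2]
opening: -0.0
```

```bash
python3 - <<'E'
from h import *
go(P(20,100,232),PY+np.pi/2)
E
```

```text
gp [ 517.8 -144.1  225.3] yaw 1.591 shift [99.2 19.5 -6.9] turn -0.039 F [-0.5  0.1 -0.2] op -0.0 t 12.975 rpy [-3.1045 -0.0053  1.5907]
```

step_arm(commands=[[[25,5,-2],-0.035,0],[[25,5,-2],0,0],[[25,5,-2],0,0],[[21,5,-2],0,0],[[0,0,0],0,0],[[0,0,0],0,0]])

```text
clock: 13.72
eef_pos: [538.1, -45.8, 383.3]
tcp_rot: [-3.098, -0.008, 1.643]
contact_force: [0.5, 0.3, -0.5]
opening: 0.001
```

```bash
python3 - <<'E'
from h import *
go(P(100,100,228),PY+np.pi/2)
E
```

```text
gp [531.3 -45.  228.5] yaw 1.643 shift [-0.9 84.3 -3.2] turn 0.014 F [ 0.5  0.3 -0.5] op 0.001 t 13.725 rpy [-3.0978 -0.0082  1.6433]
```

step_arm(commands=[[[0,20,-1],0,0],[[0,20,-1],0,0],[[0,20,-1],0,0],[[0,18,0],0,0],[[0,0,0],0,0],[[0,0,0],0,0]])

```text
clock: 14.48
eef_pos: [616.2, -45.0, 380.4]
tcp_rot: [-3.093, -0.008, 1.644]
contact_force: [0.8, 0.1, -0.4]
opening: -0.001
```

```bash
python3 - <<'E'
from h import *
go(P(100,100,228),PY+np.pi/2)
for th in(.3,.6,.9,1.2,1.35):
    y=125+105*np.sin(th)-5*np.cos(th)-11;z=112+105*np.cos(th)+5*np.sin(th)+18
    print(th,P(98,y,z).round(1)); go(P(98,y,z))
E
```

```text
gp [608.7 -44.3 225.6] yaw 1.644 shift [ 4.1  7.  -2.7] turn 0.014 F [ 0.8  0.1 -0.4] op -0.001 t 14.475 rpy [-3.0935 -0.0079  1.6442]
0.3 [6.111e+02 3.000e-01 2.318e+02]
gp [608.7 -44.3 225.6] yaw 1.644 shift [44.4  5.4 -6.1] turn None F [ 0.8  0.1 -0.4] op -0.001 t 14.475 rpy [-3.0935 -0.0079  1.6442]
0.6 [609.4  29.1 219.5]
gp [608.7 -44.3 225.6] yaw 1.644 shift [73.2  6.4  6.4] turn None F [ 0.8  0.1 -0.4] op -0.001 t 14.475 rpy [-3.0935 -0.0079  1.6442]
0.9 [607.9  53.1 199.2]
gp [608.7 -44.3 225.6] yaw 1.644 shift [97.   7.7 26.8] turn None F [ 0.8  0.1 -0.4] op -0.001 t 14.475 rpy [-3.0935 -0.0079  1.6442]
1.2 [606.9  70.  172.7]
gp [608.7 -44.3 225.6] yaw 1.644 shift [113.7   9.3  53.4] turn None F [ 0.8  0.1 -0.4] op -0.001 t 14.475 rpy [-3.0935 -0.0079  1.6442]
1.35 [606.6  75.3 157.9]
gp [608.7 -44.3 225.6] yaw 1.644 shift [118.9  10.   68.2] turn None F [ 0.8  0.1 -0.4] op -0.001 t 14.475 rpy [-3.0935 -0.0079  1.6442]
```

step_arm(commands=[[[11,2,0],0,0],[[11,2,0],0,0],[[11,0,0],0,0],[[11,0,0],0,0],[[10,0,1],0,0],[[10,0,2],0,0],[[9,0,4],0,0],[[8,0,6],0,0],[[8,0,6],0,0],[[8,0,7],0,0],[[0,0,0],0,0]])

```text
clock: 15.85
eef_pos: [609.6, 59.4, 352.9]
tcp_rot: [-3.092, -0.008, 1.645]
contact_force: [1.6, 0.3, 0.7]
opening: -0.0
```

```bash
python3 - <<'E'
from h import *
th=1.2
for th in(1.2,1.35):go(P(98,125+105*np.sin(th)-5*np.cos(th)-11,130+105*np.cos(th)+5*np.sin(th)),PY+np.pi/2)
E
```

```text
gp [601.9  60.1 198.1] yaw 1.645 shift [ 9.3  7.  25.2] turn 0.015 F [1.6 0.3 0.7] op -0.0 t 15.85 rpy [-3.0922 -0.008   1.6452]
gp [601.9  60.1 198.1] yaw 1.645 shift [14.5  7.8 40. ] turn 0.015 F [1.6 0.3 0.7] op -0.0 t 15.85 rpy [-3.0922 -0.008   1.6452]
```

step_arm(commands=[[[5,3,9],0,0],[[4,3,9],0,0],[[3,1,9],0,0],[[4,0,8],0,0],[[3,0,4],0,0],[[3,0,0],0,0],[[0,0,0],0,0]])

```text
clock: 16.73
eef_pos: [613.4, 83.2, 310.8]
tcp_rot: [-3.092, -0.008, 1.645]
contact_force: [-0.4, 0.1, -0.5]
opening: -0.004
```

```bash
python3 - <<'E'
from h import *
np.set_printoptions(precision=1,suppress=True)
go(P(98,228,155))
S,T=camera_model("side"),camera_model("top")
s=grab_frame("side");cv2.imwrite("pics/s7.png",s);t=grab_frame("top");cv2.imwrite("pics/t7.png",t)
for th in(.5,1,1.3):
  q=P(106,125+105*np.sin(th),112+105*np.cos(th)); print(th,proj(S,[q]),proj(T,[q]))
E
```

```text
gp [605.6  83.8 156. ] yaw 1.645 shift [4.  0.6 1. ] turn None F [-0.4  0.1 -0.5] op -0.004 t 16.725 rpy [-3.1 -0.   1.6]
0.5 [[278.9 243.8]] [[305.1 205. ]]
1 [[277.3 267.4]] [[290.9 207.9]]
1.3 [[277.2 281.9]] [[286.6 210.5]]
```

step_arm(commands=[[[0,0,-15],0,0],[[0,0,-30],0,0.3],[[0,0,-45],0,0.7],[[0,0,-50],0,0.7],[[0,0,-45],0,0.7],[[0,0,-10],0,0.7],[[0,0,0],0,0.7]])

```text
clock: 17.7
eef_pos: [622.7, 81.2, 519.0]
tcp_rot: [-3.098, -0.008, 1.644]
contact_force: [0.6, -0.6, -0.3]
opening: 0.702
```

```bash
python3 - <<'E'
from h import *
go(P(143,0,355),PY+np.pi/2)
s=grab_frame("side");cv2.imwrite("pics/s8.png",s);t=grab_frame("top");cv2.imwrite("pics/t8.png",t)
s0=cv2.imread("pics/side0.png")
r=lambda a,W,H:cv2.resize(a,(W,H),interpolation=cv2.INTER_CUBIC)
cv2.imwrite("pics/v8.png",np.hstack([r(s[140:320,240:360],400,600),r(t[160:310,280:380],400,600)]))
E
```

```text
gp [615.8  81.9 364.2] yaw 1.644 shift [-222.    32.7    6. ] turn 0.014 F [ 0.6 -0.6 -0.3] op 0.702 t 17.7 rpy [-3.0976 -0.0079  1.6436]
```

View pics/v8.png

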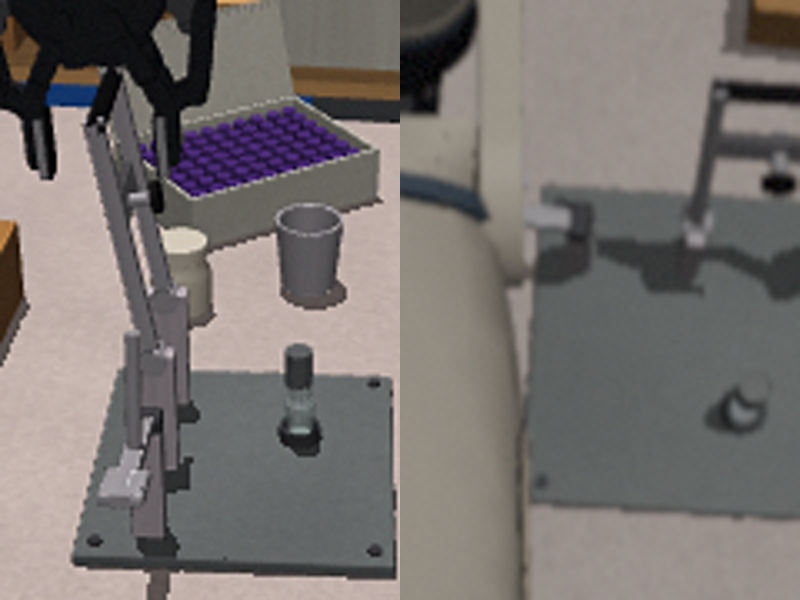

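The catch tab now lies nearly level at side (277.5,285.5), which matches about 1.3 rad or more. The rod is seated and the lever is still up. Now moving above the bar.

step_arm(commands=[[[-25,4,0],0,0.7],[[-35,6,0],0,0.7],[[-35,6,0],0,0.7],[[-35,6,0],0,0.7],[[-35,6,0],0,0.7],[[-30,3,0],0,0.7],[[-15,0,0],0,0.7],[[0,0,0],0,0.7],[[0,0,0],0,0.7]])

```text
clock: 18.92
eef_pos: [668.3, -130.2, 498.3]
tcp_rot: [-3.072, -0.013, 1.645]
contact_force: [-0.6, -0.1, -0.1]
opening: 0.699
```

```bash
python3 - <<'E'
from h import *
go(P(144.5,-2,296),PY+np.pi/2)
m=camera_model("wrist");w=grab_frame("wrist");cv2.imwrite("pics/w9.png",w)
print(proj(m,[P(143,40,299),P(143,-40,299)]).round(1))
g=w.max(2);print(g[::20,300:341:20].T)
E
```

```text
gp [ 657.4 -129.   343.7] yaw 1.645 shift [-11.2  11.   46.9] turn 0.016 F [-0.6 -0.1 -0.1] op 0.699 t 18.925 rpy [-3.0722 -0.013   1.6455]
[[343.4 227. ]
 [338.6 356.2]]
[[ 75  97 111 110 112  35  69  68 120 189 121 119  37  42 196 191 194 192
  189 193  65  19  17  19]
 [ 83 196 106 112 112  37  70  69  69  67  59  67  71 157  65  68  67  74
  210 195  71  14  14  11]
 [197 196 176 113 111  68  69  69 123 119  66  11  16  13   7  29  25  28
   21 195 180  19  11  19]]
```

```bash
python3 - <<'E'
from h import *
w=cv2.imread("pics/w9.png").max(2)
for r in(230,250,270,290,310,330,350):
    c=np.where(w[r,260:420]<45)[0]+260
    print(r,[ (int(x[0]),int(x[-1])) for x in np.split(c,np.where(np.diff(c)>1)[0]+1) if len(x)>5])
E
```

```text
230 [(329, 353)]
250 [(294, 300), (328, 352)]
270 [(328, 351)]
290 [(327, 350)]
310 [(326, 349), (388, 403)]
330 [(326, 348), (388, 412)]
350 [(325, 347), (394, 419)]
```

step_arm(commands=[[[-4,3,5],0,0.7],[[-3,2,10],0,0.7],[[0,1,10],0,0.7],[[0,0,5],0,0.7],[[0,0,0],0,0.7]])

```text
clock: 19.6
eef_pos: [672.8, -134.6, 465.4]
tcp_rot: [-3.072, -0.013, 1.648]
contact_force: [0.6, 0.2, 0.8]
opening: 0.7
```

```bash
python3 - <<'E'
from h import *
go(P(142,0,296),PY+np.pi/2)
E
```

```text
gp [ 661.9 -133.4  310.8] yaw 1.648 shift [-4.   2.1 14.6] turn 0.018 F [0.6 0.2 0.8] op 0.7 t 19.6 rpy [-3.0717 -0.0134  1.6481]
```

step_arm(commands=[[[-2,1,8],0,0.7],[[0,0,6],0,0.7],[[0,0,0],0,0.5],[[0,0,0],0,0],[[0,0,0],0,0],[[0,0,0],0,0],[[0,0,0],0,0]], force=40)

```text
clock: 20.48
eef_pos: [673.3, -136.7, 451.0]
tcp_rot: [-3.074, -0.013, 1.647]
contact_force: [0.3, -0.2, -1.8]
opening: 0.149
```

```bash
python3 - <<'E'
from h import *
go(P(142,0,296),PY+np.pi/2)
for d in(10,0,-10,-25,-40,-55,-70,-80,-90):
    f=np.radians(d);print(d,(190*np.sin(f)).round(1),(190*np.cos(f)).round(1))
E
```

```text
gp [ 662.6 -135.5  296.4] yaw 1.647 shift [-1.7  0.5  0.3] turn 0.018 F [ 0.3 -0.2 -1.8] op 0.149 t 20.475 rpy [-3.0735 -0.0131  1.6475]
10 33.0 187.1
0 0.0 190.0
-10 -33.0 187.1
-25 -80.3 172.2
-40 -122.1 145.5
-55 -155.6 109.0
-70 -178.5 65.0
-80 -187.1 33.0
-90 -190.0 0.0
```

step_arm(commands=[[[0,-8,-1],0,0],[[0,-12,0],0,0],[[0,-13,0],0,0],[[0,-11,2],0,0],[[0,-11,2],0,0],[[0,-11,2],0,0],[[0,0,0],0,0]])

```text
clock: 21.35
eef_pos: [602.7, -141.0, 451.7]
tcp_rot: [-3.078, -0.015, 1.647]
contact_force: [1.7, 2.3, 0.4]
opening: 0.147
```

```bash
cat >> h.py <<'E'
def lev(r0=None):
    s=sense();R=Ro.from_euler('xyz',s['tcp_rot']).as_matrix();g=s['eef_pos']+R@[0,0,155]-V
    c,sn=np.cos(PY),np.sin(PY);x=c*g[0]+sn*g[1]-110;z=g[2]-112
    print("lever",(10-np.degrees(np.arctan2(x,z))).round(1),"deg r",np.hypot(x,z).round(1))
    for d in(10,0,-10,-25,-40,-55,-70,-80,-90):
        f=np.radians(d);
        if f<np.arctan2(x,z):
            print(d,end=' ');go(P(110+190*np.sin(f),0,112+190*np.cos(f)),PY+np.pi/2)
E
python3 -c "
from h import *
lev()"
```

```text
lever 21.8 deg r 189.0
-25 gp [ 592.7 -139.4  297. ] yaw 1.647 shift [ -1.3 -40.9  15.4] turn 0.018 F [1.7 2.3 0.4] op 0.147 t 21.35 rpy [-3.0782 -0.0149  1.6474]
-40 gp [ 592.7 -139.4  297. ] yaw 1.647 shift [ -1.  -80.9  44.6] turn 0.018 F [1.7 2.3 0.4] op 0.147 t 21.35 rpy [-3.0782 -0.0149  1.6474]
-55 gp [ 592.7 -139.4  297. ] yaw 1.647 shift [  -0.9 -112.    83.3] turn 0.018 F [1.7 2.3 0.4] op 0.147 t 21.35 rpy [-3.0782 -0.0149  1.6474]
-70 gp [ 592.7 -139.4  297. ] yaw 1.647 shift [  -1.2 -132.1  128.6] turn 0.018 F [1.7 2.3 0.4] op 0.147 t 21.35 rpy [-3.0782 -0.0149  1.6474]
-80 gp [ 592.7 -139.4  297. ] yaw 1.647 shift [  -1.5 -138.6  161.1] turn 0.018 F [1.7 2.3 0.4] op 0.147 t 21.35 rpy [-3.0782 -0.0149  1.6474]
-90 gp [ 592.7 -139.4  297. ] yaw 1.647 shift [  -1.9 -139.4  194.2] turn 0.018 F [1.7 2.3 0.4] op 0.147 t 21.35 rpy [-3.0782 -0.0149  1.6474]
```

Lever is following (21.8°, radius 189). Continue to −55°.

step_arm(commands=[[[0,-13,4],0,0],[[0,-14,5],0,0],[[0,-14,6],0,0],[[0,-13,9],0,0],[[0,-13,10],0,0],[[0,-13,10],0,0],[[0,-11,12],0,0],[[0,-10,13],0,0],[[0,-9,13],0,0],[[0,0,0],0,0]])

```text
clock: 22.6
eef_pos: [485.8, -148.0, 376.9]
tcp_rot: [-3.084, -0.017, 1.647]
contact_force: [0.9, 3.2, 1.4]
opening: 0.152
```

```bash
python3 -c "
from h import *
lev()"
```

```text
lever 64.6 deg r 189.9
-55 gp [ 476.7 -146.1  222.1] yaw 1.647 shift [-2.1 -0.9  1.2] turn 0.017 F [0.9 3.2 1.4] op 0.152 t 22.6 rpy [-3.0839 -0.0166  1.647 ]
-70 gp [ 476.7 -146.1  222.1] yaw 1.647 shift [ -2.4 -21.2  46.4] turn 0.017 F [0.9 3.2 1.4] op 0.152 t 22.6 rpy [-3.0839 -0.0166  1.647 ]
-80 gp [ 476.7 -146.1  222.1] yaw 1.647 shift [ -2.8 -27.9  78.8] turn 0.017 F [0.9 3.2 1.4] op 0.152 t 22.6 rpy [-3.0839 -0.0166  1.647 ]
-90 gp [ 476.7 -146.1  222.1] yaw 1.647 shift [ -3.3 -28.9 111.9] turn 0.017 F [0.9 3.2 1.4] op 0.152 t 22.6 rpy [-3.0839 -0.0166  1.647 ]
```

step_arm(commands=[[[0,-8,14],0,0],[[0,-7,16],0,0],[[0,-6,16],0,0],[[0,-4,16],0,0],[[0,-3,16],0,0],[[0,-1,12],0,0],[[0,0,6],0,0],[[0,0,0],0,0]])

```text
clock: 23.6
eef_pos: [451.2, -149.8, 281.5]
tcp_rot: [-3.082, -0.016, 1.648]
contact_force: [0.7, 2.5, 4.5]
opening: 0.149
```

```bash
python3 -c "
from h import *
lev()"
```

```text
lever 95.5 deg r 190.3
-90 gp [ 441.8 -148.   126.8] yaw 1.648 shift [-2.4  0.6 14.7] turn 0.018 F [0.7 2.5 4.5] op 0.149 t 23.6 rpy [-3.0819 -0.0159  1.6476]
```

step_arm(commands=[[[0,0,6],0,0],[[0,0,5],0,0],[[0,0,4],0,0],[[0,0,3],0,0],[[0,0,2],0,0],[[0,0,2],0,0]])

```text
clock: 24.35
eef_pos: [450.3, -149.8, 261.7]
tcp_rot: [-3.082, -0.015, 1.648]
contact_force: [-2.9, 2.8, 10.7]
opening: 0.148
```

```bash
python3 -c "
from h import *
lev();go(P(-80,0,112))"
```

```text
lever 101.5 deg r 190.8
gp [ 440.8 -148.1  107. ] yaw 1.648 shift [-2.1  0.4 -5.1] turn None F [-2.9  2.8 10.7] op 0.148 t 24.35 rpy [-3.0816 -0.0153  1.6479]
```

step_arm(commands=[[[0,0,3],0,0],[[0,0,3],0,0],[[0,0,3],0,0]])

```text
clock: 24.72
eef_pos: [450.3, -149.8, 256.8]
tcp_rot: [-3.082, -0.015, 1.648]
contact_force: [-8.0, 4.8, 36.1]
opening: 0.148
```

```bash
python3 - <<'E'
from h import *
go(P(-80,0,112))
S,T=camera_model("side"),camera_model("top")
s=grab_frame("side");cv2.imwrite("pics/s10.png",s);go(P(-80,0,112))
E
```

```text
gp [ 440.9 -148.2  102.1] yaw 1.648 shift [ -2.  -0. -10.] turn None F [-8.   4.8 36.1] op 0.148 t 24.725 rpy [-3.0817 -0.015   1.648 ]
gp [ 440.9 -148.2  102.1] yaw 1.648 shift [ -2.  -0. -10.] turn None F [-7.9  5.9 33.8] op 0.147 t 24.775 rpy [-3.0817 -0.015   1.6481]
```

step_arm(commands=[[[0,0,1.5],0,0],[[0,0,1.5],0,0],[[0,0,1.5],0,0]], force=60)

```text
clock: 25.15
eef_pos: [450.3, -149.7, 258.0]
tcp_rot: [-3.081, -0.015, 1.648]
contact_force: [-6.7, 4.0, 27.2]
opening: 0.145
```

```bash
python3 - <<'E'
from h import *
go(P(-80,0,112))
S=camera_model("side")
s=grab_frame("side");cv2.imwrite("pics/s11.png",s)
print("lever arm tops pred side (bar,hinge)",proj(S,[P(-80,45,112),P(110,45,112),P(-80,0,112)]).round(1))
# arm edge: bright-grey arm, column scan around predicted line
g=cv2.cvtColor(s,cv2.COLOR_BGR2GRAY)
for x in(-50,-30,-10,10,30,50):
    u,v=proj(S,[P(x,45,112)])[0];print(x,u.round(1),v.round(1),g[int(v)-9:int(v)+11,int(round(u))])
for i in range(6):
    grab_frame("side");print(sense()['contact_force'].round(1),sense()['eef_pos'].round(2))
E
```

```text
gp [ 440.8 -148.2  103.3] yaw 1.648 shift [-2.   0.1 -8.8] turn None F [-6.7  4.  27.2] op 0.145 t 25.15 rpy [-3.0813 -0.0149  1.648 ]
lever arm tops pred side (bar,hinge) [[361.7 249.4]
 [285.4 247.1]
 [361.3 239.9]]
-50 349.6 249.0 [179 180 178 182 179 178 186 105  67  96  94  90  97  82  84  62 105 108
 104 106]
-30 341.6 248.8 [183 180 181 180 180 180 181 184 159 166 100  88  94  93  85 105 106 106
 103 103]
-10 333.5 248.5 [160 162 162 158 159 174 174 176 145 153  95  91  91  95 104 107 106 104
 107 106]
10 325.5 248.3 [158 156 157 157 158 159 159 164 166 119  92  94  95  62  44  46  43  84
 100 103]
30 317.5 248.1 [178 180 176 183 179 180 142 158 168  98  92  93  94 105 106 106 107 110
 107 108]
50 309.5 247.8 [185 180 177 179 180 179 185 171 168 145  95  91  91  82 105 107 108 107
 107 107]
[-7.1  3.6 28.6] [ 450.32 -149.71  257.99]
[-7.3  5.  27.7] [ 450.33 -149.72  257.96]
[-7.7  5.  28.7] [ 450.33 -149.72  257.97]
[-8.5  4.9 28.7] [ 450.31 -149.71  257.94]
[-7.5  4.5 29. ] [ 450.34 -149.74  257.97]
[-7.7  3.2 28.5] [ 450.33 -149.73  257.96]
```

```bash
python3 -c "
from rig import *
print(sign_off());s=sense();print(s['contact_force'],s['clock'])"
```

```text
the job is handed in; nothing more can be done
None
the job is handed in; nothing more can be done
```

I finished the job and handed it in with the lever held down. `sign_off` gives no verdict, so what follows rests on my own checks.

- **Closure:** I took the rod from the rack and pushed its stem into the press vial until it met a firm stop, with 27 N upward at the expected height. I then released it, and a side view showed the head upright on the rim.
- **Catch:** I flipped it outwards with the lever still up. The side view put the tab near where 1.3 rad or more would place it.
- **Lever:** I pinched the bar and pulled it over and down. At hand-in the arm was pushing down with a steady 28 N, well above the roughly 8 N spring. In the side picture the lever arm lay level to within about 0.02 rad.

**What did not agree or could not be checked:**
- At the end the grasp point was about 9 mm below the bar's nominal height. The fingers had probably slipped down the bar a few millimetres.
- The tool was about 3.5° off vertical by the end, from drift during the moves.
- I could not measure the pad's force on the closure directly. I inferred it from the lever being at its stop.
- I did not measure the bystanders afterwards, but no move came near one and no unexpected force showed up.

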